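# Clear the upended spray can from the gravity-feed chute

## Robot

A 7-joint arm with a two-finger parallel gripper is mounted at the origin on the work surface. World frame = base frame: x ahead of the robot, y to its left, z up, the work surface at z = 0. Lengths are in m, angles in rad, forces in N, time in s.
With the tool pointing down it reaches from about 0.425 to 0.925 m from the base axis. Payload 6.8 kg.
Tool frame: the origin (TCP) lies midway between the tips of the shut fingers; the grasp point (between the pads) lies 19 mm behind it; z points along the fingers, y is the direction in which the jaws open and shut (so a half turn about z gives the same grasp; the last joint's range is limited). The gripper opens to 85 mm and grips with 20 to 120 N. Pads are 22 mm wide; open, the fingers measure 114 mm over their backs; the gripper's body (76 mm by 85 mm) begins 54 mm behind the grasp point. The pads swing forward as they close: fully open they stand 13 mm farther back than shut.
Start: joints at [1.132, 0.477, 0.022, 1.555, -0.011, 1.109, -0.083], TCP at [0.219, -0.638, 0.231] pointing down, gripper open.
Joint ranges: [-2.96, 2.96], [-0.34, 2.1], [-1.41, 1.46], [0.24, 2.44], [-1.37, 4.51], [0.17, 1.92], [-2.96, 2.96]. Speed limits (rad/s): [2.39, 2.39, 3.14, 3.14, 3.14, 3.14, 3.14].

## Interface

Orientations are given as a unit quaternion [w, x, y, z].
In Python, from station import bot gives the robot as it stands.
- The arm moves only by the shell command python3 -m jog 'ROWS' [FORCE]. ROWS is JSON, a list of rows, each a list of 3 entries, a list of its own where there are three numbers: the shift along the tool's x, y, z in mm, then the turn, a rotation vector about the tool's x, y, z in degrees, then the closure, from -1 (fully open) to 1 (shut). A call has 1 to 12 rows; each row shifts and turns the commanded pose from where the row before left it, along the tool's axes as they then stand; what a row does not reach is not made up. A row lasts 1/8 s, in which the tool goes at most 62.5 mm and 10.7 degrees, less where a joint would pass 70% of its speed; a pose out of reach is approached as far as the arm can. A call is refused whole if a number of a shift passes 62.5 or a number of a turn 10.7, either way. A call with a gripper value outside its range is refused whole. The fingers move at their own pace and stop on an object; FORCE is the grip in N (left out, the last holds). Time passes only in rows, so rows that do not move let the fingers close. It gives the time, the measured TCP pose, the force and the opening at its end, in the units of the state.
- bot.get_obs(): the state, without advancing time (a new reading comes with each control period).
- bot.read_camera(name): name is "scene" or "top" or "wrist"; returns (picture, depth): 400x640x3 uint8, red, green, blue; 400x640 float32, m along the optical axis (not along the pixel's ray), 0 where there is no reading.
- bot.camera_info(name): a dict with "fx", "fy", "cx", "cy" (pixels), "world_from_camera" (4x4, takes a point from camera to world coordinates); the wrist camera has in their place "mount" (4x4, takes a point from camera to tool coordinates, whose origin is the TCP and whose axes are the flange's). Camera axes: x right, y up, looking along -z (the intrinsics and any distortion apply to the point x, -y, -z); pixel columns grow to the right and rows downward; lengths in m; the calibration is good to about 2 mm. A picture is of the moment at which its call begins: read the wrist's pose just before it. camera_info takes no time and is no camera call.
- bot.hand_in(): hands the job in, once; it reports no verdict.
Trained networks look in the newest picture that a camera, given by its name, has taken for a name from the list of things; names that differ only in an ending like _2 or _b are one class to them, and where a whole thing is asked for, a point or a joint stands for the part that bears it (a point fixed in the world has none). Each returns a list of dicts, best first, with "score" (0 to 1); they miss things now and then, are a little off and sometimes report something else, mostly with a low value. They report only what shows in the picture. A call takes as long as a camera call. They do not tell look-alikes from the thing itself.
- bot.find_in(camera, thing): "xy" ([column, row] as shares, 0 to 1, of the picture: columns of its width, rows of its height, amid what is visible of it).
- bot.cut_out(camera, thing): "pixels" (400x640 bool, what is visible of it) and "xy" ([column, row] as shares, 0 to 1, of the picture: columns of its width, rows of its height, amid what is visible of it).
- bot.landmark_of(camera, thing): "xy" ([column, row] as shares, 0 to 1, of the picture: columns of its width, rows of its height: a listed point, or the origin of a listed thing).
The state is a dict: "t": time; "q": joint angles; "joint_vel": joint speeds; "joint_torque": joint torques, N m; "eef_pos": TCP position; "tool_rot": TCP orientation; "contact_force": force on the tool from outside, world axes, zero at the start; "torque": the same for the moment, N m; "gripper_width": opening from 0.0 (shut) to 1.0 (fully open).
Only numpy, scipy, OpenCV 4.12 (cv2) and the standard library are available. Lean on these libraries where they do the work, as an engineer would, in place of code of your own. Each camera call takes 0.05 s, during which the arm holds its last target.

## Task

A spray can has got up on end in the sloping feed chute and stuck against the height bar, holding back the cans behind it. Lift it out so that the row rolls down to the stop, lay it in the steel V-block and let go of it there so that it stays put while you change your grip, then take it across the barrel and lay it back in the chute as the last of the row, on its side with its cap on the same side as the others. Set it down without dropping it, leave the other cans in the chute, and do not disturb the rest of the bench.

Things in the scene. Friction and masses are not known exactly. Their poses are not given: they have to be found in the camera images.
- can_stuck: jammed spray can: barrel 45 mm diameter, 98 mm long, then a black cap 33 mm diameter; 126 mm over all, 0.12 to 0.19 kg. Origin on its axis at mid-length; x axis runs from base to cap; the barrel ends 35 mm from the origin on the cap side. It starts standing on its base in the lane, cap up, square to the sloping floor (top leans 11 degrees downhill), against the height bar
- can_stuck_cap (a point): centre of the top of the jammed can's cap
- can_1: can held back directly behind (uphill of) the jammed one and touching it; same make and size, lying across the lane, cap to the chute's +x side; origin mid-length on the axis, x axis from base to cap
- can_2: the next can uphill, as can_1
- can_3: the last can uphill, as can_1
- chute: fixed sheet-metal gravity chute on legs, 300 mm long, lane 136 mm wide. Origin on the bench under its middle, z up; the lane slopes 11 degrees down towards its own -y and cans roll down it by themselves. Side walls 3 mm thick (rolled edge out to x = +-76 mm) stand 58 mm above the floor, only 20 mm over the first 58 mm from the stop. Its uphill end is open but for a 6 mm lip
- stop_foot (a point): mid-width, where the lane floor meets the stop, a plate 30 mm high across the downhill end; axes as the chute's. From here the floor rises 11 degrees along the chute's +y for 300 mm of slope
- bar_edge (a point): mid-width on the uphill lower edge of the fixed height bar that crosses the lane, 50 mm above the floor; the bar is 10 mm thick and reaches 12 mm downhill from here. Lying cans roll under it
- first_place (a point): where the middle of the first can of the row is when it has run down to the stop; next ones follow every 45 mm up the slope
- last_place (a point): where the middle of the fourth and last can of the row belongs, lying across the lane (axis along the chute's x, cap to +x). A can let go on the floor uphill of it rolls down to it
- vblock: fixed steel V-block 42 mm wide (x), 80 mm long (y), 44 mm high, with a 90 degree groove 36 mm wide and 18 mm deep along its y axis. Origin on the bench under its middle. A can in the groove has its axis along the block's y, 58 mm above the bench, overhangs both ends and stands 1.5 mm proud of each side; either way round will do
- oil_bottle: bystander: white bottle 54 mm diameter, 150 mm tall, standing near the chute's +x side; origin under its middle
- tape_roll: bystander: roll of tape 96 mm diameter, 24 mm high, lying near the V-block's +x side; origin under its middle
- screwdriver: bystander: screwdriver 210 mm long, lying in front of the robot
- wrench: bystander: spanner 190 mm long, lying at the far edge
- mug: bystander: mug 82 mm diameter, 92 mm tall, at the left side
- drill: bystander: cordless drill standing on its battery, about 220 mm tall, at the left side
- carton: bystander: open carton 130 by 200 mm, 75 mm high, at the right side
There are look-alikes about, which are no part of the job. Leave any orange look-alike of the can_stuck alone.

How it is judged:
On the way, in this order (a step that is already met when the one before it is completed fails the run):
1. the jammed can is off the chute and the three cans behind it have rolled down to the stop (each within 12 mm of its place) (y of can_1 in the frame of chute between -0.1442 and -0.1202 m and z of can_1 in the frame of chute between 0.0424 and 0.0664 m and y of can_2 in the frame of chute between -0.1 and -0.076 m and z of can_2 in the frame of chute between 0.051 and 0.075 m and y of can_3 in the frame of chute between -0.0559 and -0.0319 m and z of can_3 in the frame of chute between 0.0596 and 0.0835 m and contact force between can_stuck and chute below 0.05 N), for 0.2 s.
2. the can lies in the V-block's groove, let go of and still (x of can_stuck in the frame of vblock between -0.006 and 0.006 m and y of can_stuck in the frame of vblock between -0.035 and 0.035 m and z of can_stuck in the frame of vblock between 0.0518 and 0.0638 m and angle between the x axis of can_stuck and the y axis of vblock, either way round below 0.12 rad and linear speed of can_stuck below 0.03 m/s and contact force between the fingers and can_stuck below 0.05 N), for 0.3 s.
At the end, for the whole second after the job is handed in: All four cans lie at rest across the lane in one row against the stop: the three held back first (within 12 mm of their places), the freed can fourth (within 14 mm), square to the lane within 0.15 rad, its cap on the chute's +x side like the others, let go of (y of can_1 in the frame of chute between -0.1442 and -0.1202 m and z of can_1 in the frame of chute between 0.0424 and 0.0664 m and y of can_2 in the frame of chute between -0.1 and -0.076 m and z of can_2 in the frame of chute between 0.051 and 0.075 m and y of can_3 in the frame of chute between -0.0559 and -0.0319 m and z of can_3 in the frame of chute between 0.0596 and 0.0835 m and y of can_stuck in the frame of chute between -0.0137 and 0.0143 m and z of can_stuck in the frame of chute between 0.0681 and 0.0921 m and x of can_stuck_cap in the frame of chute above 0.05 m and angle between the x axis of can_stuck and the x axis of chute, either way round below 0.15 rad and linear speed of each of can_stuck, can_1, can_2, can_3 below 0.03 m/s and contact force between the fingers and can_stuck below 0.05 N); the robot touches nothing.
It fails at once if the freed can is let fall (out of the fingers and moving faster than 0.75 m/s, which takes a fall of about 30 mm) (contact force between the fingers and can_stuck below 0.05 N and linear speed of can_stuck above 0.75 m/s).
It fails at once if another can is taken out of the chute (z of any of can_1, can_2, can_3 in the frame of chute above 0.14 m or z of any of can_1, can_2, can_3 in the frame of chute below 0.035 m).
It fails at once if a bystander is moved by more than 30 mm (distance of any of oil_bottle, tape_roll, screwdriver, wrench, mug, drill, carton from where it was at the start of the episode above 0.03 m).
It also fails if it takes over 58 s, if anything falls off the work surface, if the arm or the gripper's body presses on something with over 40 N, if the wrist force passes 120 N, or if a joint passes its speed limit or range.

## Working session

There is one attempt and no reset: what is moved stays moved. The work goes in short steps, Python scripts to look and compute and a shell command to move; the robot and the scene stay as the last step left them, time stands still between calls to the robot, and variables do not carry over. Pictures are saved under pics/ and viewed, and the job is handed in when it is done.

```bash
ls; mkdir -p pics
cat > h.py <<'E'
import numpy as np,cv2
from station import bot
from scipy.spatial.transform import Rotation as R
def pose():
    o=bot.get_obs();q=o['tool_rot'];T=np.eye(4);T[:3,:3]=R.from_quat([q[1],q[2],q[3],q[0]]).as_matrix();T[:3,3]=o['eef_pos'];return T
def cam(name):
    i=bot.camera_info(name)
    W=np.array(i['world_from_camera']) if 'world_from_camera' in i else pose()@np.array(i['mount'])
    return i,W
def px2w(i,W,u,v,d):
    p=np.stack([(u-i['cx'])/i['fx']*d,-(v-i['cy'])/i['fy']*d,-d],-1)
    return p@W[:3,:3].T+W[:3,3]
def cloud(i,W,D):
    v,u=np.mgrid[:400,:640].astype(float);return px2w(i,W,u,v,D)
def w2px(i,W,P):
    c=(np.asarray(P)-W[:3,3])@W[:3,:3];return np.stack([i['cx']-i['fx']*c[...,0]/c[...,2],i['cy']+i['fy']*c[...,1]/c[...,2]],-1)
def shot(name,fn):
    i,W=cam(name);im,D=bot.read_camera(name);cv2.imwrite('pics/'+fn+'.png',im[:,:,::-1]);np.savez('pics/'+fn+'.npz',im=im,D=D,W=W);return i,W,im,D
E
python3 - <<'E'
from h import *
for n in ('scene','top','wrist'):
    i,W,im,D=shot(n,n+'0'); print(n,{k:i[k] for k in i}); 
    for t in ('can_stuck','chute','vblock','can_1','stop_foot','bar_edge','last_place','first_place','oil_bottle','tape_roll'):
        try:
            r=bot.landmark_of(n,t)
            for x in r:
                u,v=np.array(x['xy'])*[640,400]; d=D[int(min(v,399)),int(min(u,639))]
                print(t,round(x['score'],2),int(u),int(v),px2w(i,W,u,v,d).round(3))
        except Exception as e: print(t,e)
print(bot.get_obs())
E
```

```text
pics
scene {'fx': 365.43841904130045, 'fy': 365.43841904130045, 'cx': 322.267124495376, 'cy': 204.1450070156746, 'world_from_camera': array([[ 0.42800208, -0.54005733,  0.72467393,  1.44744478],
       [ 0.90370941,  0.24587567, -0.35050599, -0.44709898],
       [ 0.01111364,  0.80491194,  0.59329019,  0.84459672],
       [ 0.        ,  0.        ,  0.        ,  1.        ]])}
can_stuck 0.85 220 209 [ 0.338 -0.321  0.036]
can_stuck 0.83 239 219 [ 0.558 -0.296  0.143]
can_stuck 0.82 237 292 [ 0.742 -0.365  0.04 ]
chute 0.7 262 242 [ 0.606 -0.244  0.071]
chute 0.22 268 219 [ 0.544 -0.204  0.103]
vblock 0.9 382 218 [0.609 0.199 0.021]
vblock 0.25 236 233 [ 0.557 -0.312  0.091]
can_1 0.88 266 219 [ 0.542 -0.208  0.103]
can_1 0.81 278 212 [ 0.533 -0.164  0.11 ]
can_1 0.52 257 228 [ 0.566 -0.248  0.096]
can_1 0.3 299 202 [ 0.365 -0.025 -0.004]
stop_foot 0.76 216 249 [ 0.559 -0.382  0.053]
bar_edge 0.8 233 233 [ 0.56  -0.323  0.1  ]
last_place 0.81 257 225 [ 0.551 -0.241  0.097]
last_place 0.32 231 209 [ 0.528 -0.311  0.167]
first_place 0.68 227 242 [ 0.519 -0.339  0.032]
oil_bottle 0.74 29
[... 1618 characters left out ...]
}
{'t': 1.65, 'q': array([ 1.13188329,  0.47700731,  0.02240375,  1.5553801 , -0.0114775 ,
        1.10929654, -0.08310658]), 'joint_vel': array([-0.00033747, -0.00030979,  0.00020967, -0.00036268, -0.00044057,
       -0.00051587, -0.00044681]), 'joint_torque': array([ 8.94273926e-04, -5.96307349e+01,  1.60673328e+00, -2.81534010e+01,
        1.25419430e-02,  1.68158549e-03, -3.50252691e-06]), 'eef_pos': array([ 0.21925638, -0.63842784,  0.2313115 ]), 'tool_rot': array([1.91473771e-05, 9.86353214e-01, 1.64643056e-01, 4.95441678e-07]), 'contact_force': array([-0.97270819,  0.05338354,  1.06790897]), 'torque': array([ 0.04265993,  0.00400584, -0.0283461 ]), 'gripper_width': 0.9995778950925005}
```

View images.

View pics/scene0.png

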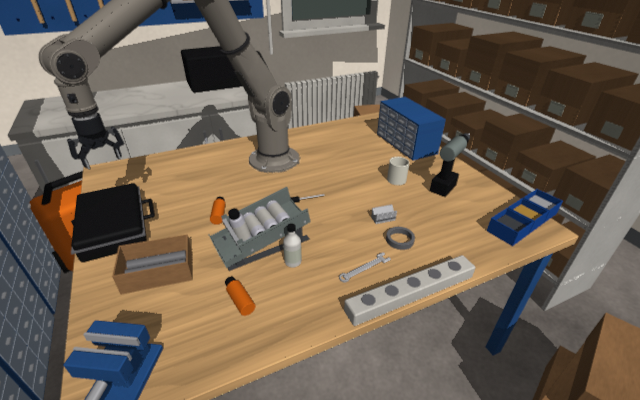

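View pics/top0.png

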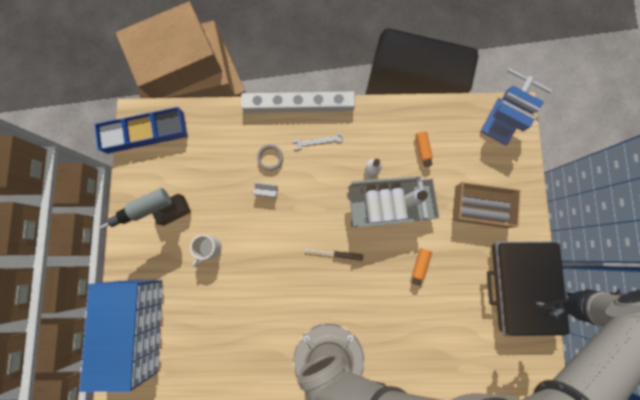

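```bash
cat >> h.py <<'E'
def plan(wps,T0=None):
    """wps: list of (pos(m), Rmat, nrows). Prints rows in tool axes (rounded), tracking commanded pose"""
    T=(pose() if T0 is None else T0).copy()
    for p,Rm,n in wps:
        Rm=T[:3,:3] if Rm is None else Rm
        p=np.asarray(p,float)
        S=T.copy(); rv=R.from_matrix(S[:3,:3].T@Rm).as_rotvec()
        for k in range(1,n+1):
            pt=S[:3,3]+(p-S[:3,3])*k/n; Rt=S[:3,:3]@R.from_rotvec(rv*k/n).as_matrix()
            s=np.round((T[:3,:3].T@(pt-T[:3,3]))*1000).astype(int)
            t=np.round(np.degrees(R.from_matrix(T[:3,:3].T@Rt).as_rotvec()),1)
            print(s.tolist(),(t+0.).tolist(),'|s|=%.0f |t|=%.1f'%(np.linalg.norm(s),np.linalg.norm(t)))
            T[:3,3]+=T[:3,:3]@(s/1000); T[:3,:3]=T[:3,:3]@R.from_rotvec(np.radians(t)).as_matrix()
        print('--',T[:3,3].round(4))
    return T
def Rt(yaw,tx=0):
    """tool down with tool-x yaw (deg), then rotated tx deg about world x"""
    c,s=np.cos(np.radians(yaw)),np.sin(np.radians(yaw))
    D=np.array([[c,s,0],[s,-c,0],[0,0,-1.]])
    return R.from_euler('x',tx,degrees=True).as_matrix()@D
E
python3 - <<'E'
from h import *
plan([([.52,-.26,.34],Rt(88),11)])
E
```

```text
[37, -24, -10] [0.0, 0.0, -6.3] |s|=45 |t|=6.3
[39, -19, -10] [0.0, 0.0, -6.3] |s|=45 |t|=6.3
[42, -15, -10] [0.0, 0.0, -6.2] |s|=46 |t|=6.2
[42, -11, -10] [0.0, 0.0, -6.3] |s|=45 |t|=6.3
[44, -5, -9] [0.0, 0.0, -6.3] |s|=45 |t|=6.3
[44, -1, -10] [0.0, 0.0, -6.3] |s|=45 |t|=6.3
[44, 4, -10] [0.0, 0.0, -6.2] |s|=45 |t|=6.2
[43, 8, -10] [0.0, 0.0, -6.3] |s|=45 |t|=6.3
[42, 14, -10] [0.0, 0.0, -6.3] |s|=45 |t|=6.3
[40, 17, -10] [0.0, 0.0, -6.3] |s|=45 |t|=6.3
[38, 23, -10] [0.0, 0.0, -6.2] |s|=46 |t|=6.2
-- [ 0.5205 -0.2598  0.3403]
```

```bash
python3 -m jog '[[[37,-24,-10],[0,0,-6.3],-1],[[39,-19,-10],[0,0,-6.3],-1],[[42,-15,-10],[0,0,-6.2],-1],[[42,-11,-10],[0,0,-6.3],-1],[[44,-5,-10],[0,0,-6.3],-1],[[44,-1,-10],[0,0,-6.3],-1],[[44,4,-10],[0,0,-6.2],-1],[[43,8,-10],[0,0,-6.3],-1],[[42,14,-10],[0,0,-6.3],-1],[[40,17,-10],[0,0,-6.3],-1],[[38,23,-10],[0,0,-6.2],-1],[[0,0,0],[0,0,0],-1]]' 60
python3 - <<'E'
from h import *
i,W,im,D=shot('wrist','w1'); print(pose()[:3].round(3).tolist(),bot.get_obs()['q'].round(2))
for t in ('can_stuck_cap','chute','can_1','stop_foot','bar_edge','last_place'):
    for x in bot.landmark_of('wrist',t):
        u,v=np.array(x['xy'])*[640,400]; d=D[int(min(v,399)),int(min(u,639))]
        print(t,round(x['score'],2),int(u),int(v),px2w(i,W,u,v,d).round(3))
E
```

```text
t: 3.15
eef_pos: [0.5233, -0.2556, 0.3424]
tool_rot: [0.001, 0.717, 0.697, 0.001]
contact_force: [-1.0, 0.3, -0.6]
gripper_width: 1.001
[[0.033, 0.999, 0.001, 0.522], [0.999, -0.033, 0.0, -0.258], [0.0, 0.001, -1.0, 0.342]] [ 0.67  0.27 -0.39  1.62  0.11  1.27  0.23]
can_stuck_cap 0.76 328 221 [ 0.54  -0.306  0.171]
can_stuck_cap 0.66 143 192 [ 0.257 -0.302  0.037]
can_stuck_cap 0.66 401 221 [ 0.672 -0.373  0.011]
can_1 0.9 324 155 [ 0.539 -0.243  0.099]
can_1 0.9 313 87 [ 0.527 -0.16   0.116]
can_1 0.79 314 121 [ 0.527 -0.199  0.109]
stop_foot 0.81 332 227 [ 0.544 -0.315  0.169]
stop_foot 0.34 313 89 [ 0.527 -0.162  0.117]
```

View pics/w1.png

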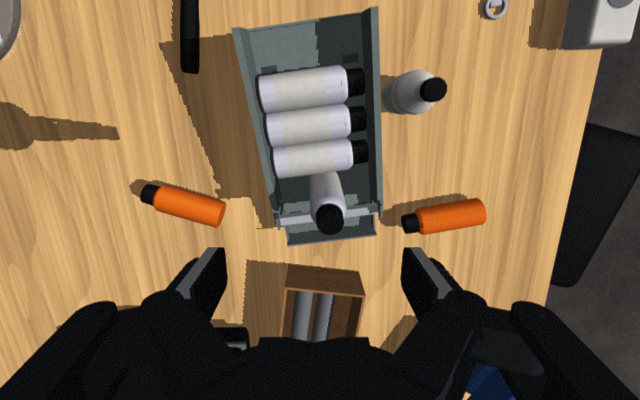

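Run:
```python
from h import *
from scipy.optimize import least_squares
d=np.load('pics/w1.npz');i=bot.camera_info('wrist');P=cloud(i,d['W'],d['D']);D=d['D']
r0=P[40:60,260:335].reshape(-1,3)
A=np.c_[r0[:,:2],np.ones(len(r0))];c=np.linalg.lstsq(A,r0[:,2],rcond=None)[0];print('floor',c,np.abs(A@c-r0[:,2]).std(),'slope',np.degrees(np.arctan(np.hypot(*c[:2]))),'yaw',np.degrees(np.arctan2(-c[0],c[1])))
X=P.reshape(-1,3);ok=(D.ravel()>0.05)&(np.abs(X[:,0]-.53)<.13)&(X[:,1]>-.42)&(X[:,1]<-.05)
X=X[ok];S,Cn=np.sin(np.radians(11)),np.cos(np.radians(11))
def inv(p,X):
    ps=p[0];x=X[:,0]-p[1];y=X[:,1]-p[2];return np.c_[x*np.cos(ps)+y*np.sin(ps),-x*np.sin(ps)+y*np.cos(ps),X[:,2]-p[3]]
def sl(L): # slope frame: s from stop, h above floor
    y=L[:,1]+.150;z=L[:,2]-.028;return np.c_[L[:,0],y*Cn+z*S,-y*S+z*Cn]
def model(p,X):
    L=sl(inv(p,X));x,s,h=L.T;s0=p[4]
    ds=[]
    fl=np.where((np.abs(x)<.068)&(s>0)&(s<.3),np.abs(h),1);ds.append(fl)
    for k in (1,2,3):
        c=np.hypot(s-(s0+.045*k),h-.0225)-.0225
        ds.append(np.where((x>-.061)&(x<.033)&(h>.01),np.abs(c),1))
    for sg in (-1,1):
        ds.append(np.where((s>.06)&(s<.3)&(h>.003),np.hypot(np.maximum(np.abs(sg*x-.072)-.004,0),np.where(h>.058,h-.058,0 ) )+np.where(h<.05,1,0),1))
    cs=np.hypot(x-p[5],s-s0);ds.append(np.where((h<.097)&(h>.01),np.abs(cs-.0225),1));
    ds.append(np.where((h<.13)&(h>.1),np.abs(cs-.0165),1)); ds.append(np.where(cs<.0165,np.abs(h-.126),1))
    return np.min(ds,0)
best=None
for ps in np.radians([-4,0,4,8]):
  for y0 in (-.22,-.23,-.24):
    p=np.array([ps,.53,y0,0,.085,0.])
    f=lambda p:np.minimum(model(p,X),.012)
    r=least_squares(f,p,x_scale=[.02,.005,.005,.003,.005,.005],diff_step=1e-4,loss='soft_l1',f_scale=.003)
    from scipy.optimize import minimize
    r=minimize(lambda p:f(p).mean(),r.x,method='Nelder-Mead',options=dict(initial_simplex=r.x+np.vstack([np.zeros(6),np.diag([.03,.006,.006,.003,.006,.006])]),maxiter=800))
    if best is None or r.fun<best.fun: best=r
    print(r.fun,r.x.round(4))
p=best.x;np.save('chute.npy',p)
m=model(p,X);print('inlier',(m<.003).mean(),np.median(m[m<.01]))
# overlay
im=d['im'][:,:,::-1].copy()
def fwd(x,s,h):
    y=-.150+s*Cn-h*S;z=.028+s*S+h*Cn;c,si=np.cos(p[0]),np.sin(p[0]);return np.array([p[1]+x*c-y*si,p[2]+x*si+y*c,p[3]+z])
segs=[((sg*.068,0.06,.058),(sg*.068,.3,.058)) for sg in(-1,1)]+[((-.068,0,0),(.068,0,0)),((-.068,.3,0),(.068,.3,0)),((-.068,0,.03),(.068,0,.03)),((-.063,.1575,.0225),(.063,.1575,.0225)),((p[5],p[4],0),(p[5],p[4],.126)),((-.068,p[4]-.0225,.05),(.068,p[4]-.0225,.05))]
for a,b in segs: cv2.line(im,*[tuple(int(v) for v in w2px(i,d['W'],fwd(*q))) for q in(a,b)],(0,0,255),1)
cv2.imwrite('pics/ov1.png',cv2.resize(im[0:260,200:460],None,fx=2.2,fy=2.2))
print('stuck base,cap',fwd(p[5],p[4],0),fwd(p[5],p[4],.126))
```

```text
floor [-0.02889465 -1.29190039 -0.04996377] 0.01647747412166746 slope 52.26514719273407 yaw 178.7187358249205
0.009222223398831423 [ 0.1044  0.5333 -0.2255  0.0009  0.0911 -0.0006]
0.009217319897025868 [ 1.072e-01  5.328e-01 -2.258e-01  8.000e-04  9.130e-02 -1.000e-04]
0.009217404919989748 [ 0.105   0.5328 -0.2256  0.0009  0.091  -0.    ]
0.009242605939269637 [ 1.068e-01  5.326e-01 -2.221e-01  1.600e-03  8.750e-02 -5.000e-04]
0.009217252930454856 [ 1.045e-01  5.329e-01 -2.256e-01  9.000e-04  9.120e-02 -3.000e-04]
0.009217054578695039 [ 1.053e-01  5.329e-01 -2.256e-01  9.000e-04  9.110e-02 -3.000e-04]
0.009239541567067125 [ 1.063e-01  5.326e-01 -2.228e-01  1.400e-03  8.820e-02 -4.000e-04]
0.009233951421223798 [ 1.055e-01  5.327e-01 -2.238e-01  1.200e-03  8.920e-02 -2.000e-04]
0.009216985479078219 [ 0.1055  0.5329 -0.2255  0.0009  0.0911  0.    ]
0.009244479397524383 [ 1.084e-01  5.325e-01 -2.217e-01  1.600e-03  8.720e-02 -3.000e-04]
0.009217535842951475 [ 0.1055  0.5329 -0.2258  0.0008  0.0914 -0.    ]
0.009216999911701166 [ 1.056e-01  5.329e-01 -2.255e-01  8.000e-04  9.110e-02 -3.000e-04]
inlier 0.2378182890052831 0.0004348823214639329
stuck base,cap [ 0.53926501 -0.28576943  0.04624818] [ 0.54179708 -0.30967766  0.1699332 ]
```

View pics/ov1.png

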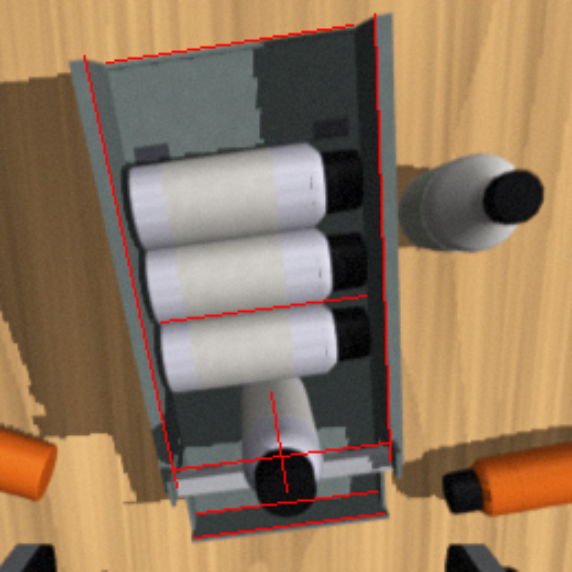

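```bash
cat >> h.py <<'E'
S11,C11=np.sin(np.radians(11)),np.cos(np.radians(11))
def fwd(x,s,h,p=None):
    p=np.load('chute.npy');y=-.150+s*C11-h*S11;z=.028+s*S11+h*C11;c,si=np.cos(p[0]),np.sin(p[0]);return np.array([p[1]+x*c-y*si,p[2]+x*si+y*c,p[3]+z])
def Rc(yaw,tx):
    return R.from_euler('z',yaw,degrees=True).as_matrix()@Rt(90,tx)
E
python3 - <<'E'
from h import *
p=np.load('chute.npy');Rg=Rc(np.degrees(p[0]),-34);b=-Rg[:,2];print(b)
G=fwd(p[5],p[4],.077);T=G-.022*b
print(G,T)
E1=plan([(T+.11*b,Rg,4),(T+.11*b,Rg,1),(T+.02*b,Rg,3),(T,Rg,1)])
E
```

```text
[-0.05889362  0.55608295  0.82903757]
[ 0.54081239 -0.30038001  0.12183347] [ 0.54210805 -0.31261384  0.10359465]
[3, 4, 37] [-0.6, -8.5, -2.0] |s|=37 |t|=8.8
[7, 4, 35] [-0.6, -8.5, -2.0] |s|=36 |t|=8.8
[13, 3, 35] [-0.7, -8.5, -2.0] |s|=37 |t|=8.8
[18, 4, 32] [-0.6, -8.4, -2.0] |s|=37 |t|=8.7
-- [ 0.5355 -0.2514  0.1946]
[0, 0, 0] [0.0, 0.0, 0.0] |s|=0 |t|=0.0
-- [ 0.5355 -0.2514  0.1946]
[0, 0, 30] [0.0, 0.0, 0.0] |s|=30 |t|=0.0
[0, 0, 30] [0.0, 0.0, 0.0] |s|=30 |t|=0.0
[0, 0, 30] [0.0, 0.0, 0.0] |s|=30 |t|=0.0
-- [ 0.5408 -0.3014  0.12  ]
[0, 0, 20] [0.0, 0.0, 0.0] |s|=20 |t|=0.0
-- [ 0.542  -0.3125  0.1034]
```

```bash
python3 -m jog '[[[3,4,37],[-0.6,-8.5,-2],-1],[[7,4,35],[-0.6,-8.5,-2],-1],[[13,3,35],[-0.7,-8.5,-2],-1],[[18,4,32],[-0.6,-8.4,-2],-1],[[0,0,0],[0,0,0],-1],[[0,0,0],[0,0,0],-1]]'
python3 - <<'E'
from h import *
p=np.load('chute.npy');Rg=Rc(np.degrees(p[0]),-34);b=-Rg[:,2]
G=fwd(p[5],p[4],.077);T=G-.022*b
i,W,im,D=shot('wrist','w2')
for h in(0,.098,.126): print(w2px(i,W,fwd(p[5],p[4],h)))
plan([(T+.02*b,Rg,3),(T,Rg,1)])
E
```

```text
t: 4.25
eef_pos: [0.5366, -0.2514, 0.1961]
tool_rot: [0.217, 0.64, 0.711, -0.194]
contact_force: [-0.2, -0.3, -0.2]
gripper_width: 1.002
[311.77035762 126.89202841]
[311.45635663 222.74987105]
[311.34204058 257.64813658]
[1, 0, 30] [0.0, 0.0, 0.0] |s|=30 |t|=0.0
[0, -1, 31] [0.1, 0.0, -0.1] |s|=31 |t|=0.1
[1, 0, 30] [0.0, -0.1, 0.0] |s|=30 |t|=0.1
-- [ 0.5412 -0.301   0.1202]
[0, 0, 20] [0.0, 0.0, 0.0] |s|=20 |t|=0.0
-- [ 0.5424 -0.3121  0.1036]
```

View pics/w2.png

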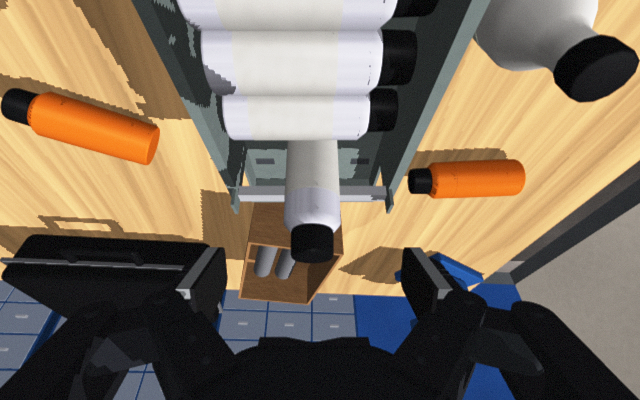

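```bash
python3 -m jog '[[[1,0,30],[0,0,0],-1],[[0,0,30],[0,0,0],-1],[[1,0,30],[0,0,0],-1],[[0,0,20],[0,0,0],-1],[[0,0,0],[0,0,0],-1],[[0,0,0],[0,0,0],1],[[0,0,0],[0,0,0],1],[[0,0,0],[0,0,0],1],[[0,0,0],[0,0,0],1],[[0,0,0],[0,0,0],1]]' 60
python3 - <<'E'
from h import *
print(pose().round(4).tolist());i,W,im,D=shot('wrist','w3')
p=np.load('chute.npy')
n=fwd(0,0,1)-fwd(0,0,0);plan([(pose()[:3,3]+n*.12,None,4)])
E
```

```text
t: 5.55
eef_pos: [0.5435, -0.309, 0.1037]
tool_rot: [0.218, 0.639, 0.712, -0.194]
contact_force: [-1.5, 3.5, 5.1]
gripper_width: 0.508
[[-0.0893, 0.994, 0.0626, 0.5435], [0.8242, 0.109, -0.5557, -0.309], [-0.5592, 0.002, -0.829, 0.1037], [0.0, 0.0, 0.0, 1.0]]
[-21, 0, -21] [0.0, 0.0, 0.0] |s|=30 |t|=0.0
[-21, 0, -21] [0.0, 0.0, 0.0] |s|=30 |t|=0.0
[-22, 0, -22] [0.0, 0.0, 0.0] |s|=31 |t|=0.0
[-21, 0, -21] [0.0, 0.0, 0.0] |s|=30 |t|=0.0
-- [ 0.5457 -0.3318  0.2217]
```

View pics/w3.png

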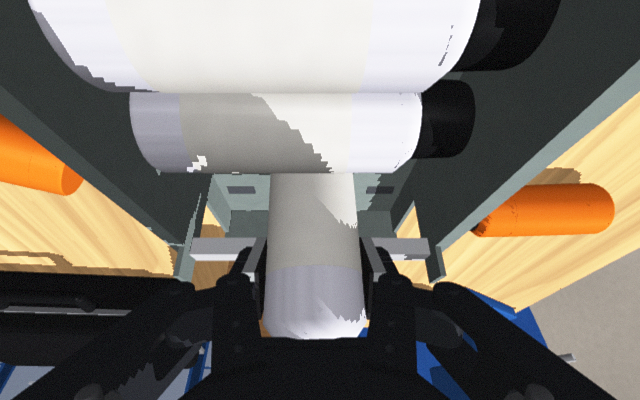

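```bash
python3 -m jog '[[[-11,0,-11],[0,0,0],1],[[-25,0,-25],[0,0,0],1],[[-30,0,-30],[0,0,0],1],[[-30,0,-30],[0,0,0],1],[[-10,0,-10],[0,0,0],1],[[0,0,0],[0,0,0],1]]' 60
python3 - <<'E'
from h import *
print(pose().round(4).tolist());i,W,im,D=shot('wrist','w4')
E
```

```text
t: 6.35
eef_pos: [0.546, -0.3379, 0.2499]
tool_rot: [0.218, 0.639, 0.712, -0.194]
contact_force: [-0.5, 0.8, -2.3]
gripper_width: 0.511
[[-0.0886, 0.9941, 0.0621, 0.546], [0.8246, 0.1082, -0.5553, -0.3379], [-0.5587, 0.002, -0.8293, 0.2499], [0.0, 0.0, 0.0, 1.0]]
```

View pics/w4.png

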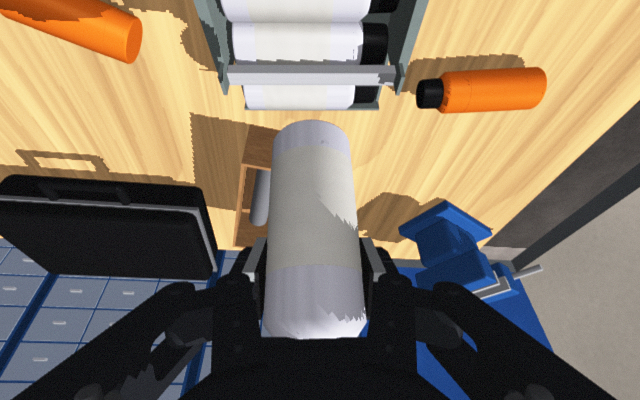

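Run:
```python
from h import *
for n in('top','scene'):
    d=np.load(f'pics/{n}0.npz');i=bot.camera_info(n);P=cloud(i,d['W'],d['D'])
    m=(d['D']>0)&(abs(P[...,0]-.59)<.06)&(abs(P[...,1]-.2)<.09)&(P[...,2]>.015)
    Q=P[m];print(n,len(Q),Q.min(0).round(3),Q.max(0).round(3))
    t=Q[Q[:,2]>.030][:,:2].astype(np.float32);r=cv2.minAreaRect(t*1000);print(r, 'table',np.median(P[...,2][(abs(P[...,0]-.5)<.03)&(abs(P[...,1]-.2)<.03)]))
    v,u=np.where(m);im=d['im'][:,:,::-1];c=im[v.min()-15:v.max()+15,u.min()-15:u.max()+15]
    cv2.imwrite(f'pics/vb_{n}.png',cv2.resize(c,None,fx=7,fy=7,interpolation=cv2.INTER_CUBIC)); print(u.min()-15,v.min()-15)
```

```text
top 303 [0.563 0.176 0.015] [0.615 0.258 0.051]
((589.4873657226562, 217.5316162109375), (80.1746597290039, 44.38434982299805), 83.11812591552734) table 0.00045539707454200773
238 167
scene 296 [0.564 0.176 0.015] [0.619 0.26  0.045]
((590.3510131835938, 217.45359802246094), (80.81993865966797, 49.53337478637695), 81.218994140625) table -0.001707441468665638
357 190
```

View pics/vb_top.png

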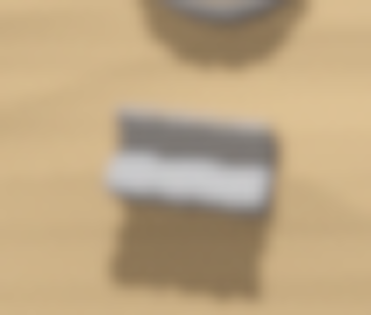

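View pics/vb_scene.png

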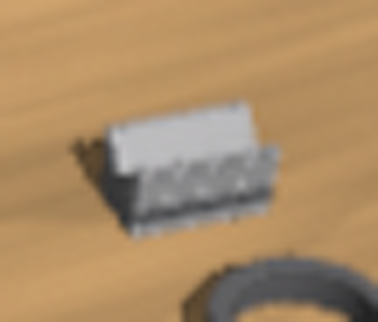

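Run:
```python
from h import *
plan([([.55,-.24,.34],Rc(0,-15),3),([.585,.10,.34],Rc(-8,0),8)])
```

```text
[10, 5, -43] [0.9, 6.3, 1.9] |s|=44 |t|=6.6
[14, 4, -42] [0.8, 6.3, 1.9] |s|=44 |t|=6.6
[19, 3, -40] [0.9, 6.3, 1.9] |s|=44 |t|=6.6
-- [ 0.5501 -0.2405  0.3397]
[41, 4, -11] [0.1, 1.9, 1.0] |s|=43 |t|=2.1
[42, 4, -10] [0.2, 1.8, 1.0] |s|=43 |t|=2.1
[41, 3, -8] [0.1, 1.9, 1.0] |s|=42 |t|=2.1
[43, 2, -7] [0.1, 1.9, 1.0] |s|=44 |t|=2.1
[42, 1, -6] [0.1, 1.9, 1.0] |s|=42 |t|=2.1
[43, 1, -4] [0.2, 1.8, 1.0] |s|=43 |t|=2.1
[42, 0, -3] [0.1, 1.9, 1.0] |s|=42 |t|=2.1
[43, -1, -1] [0.1, 1.9, 1.0] |s|=43 |t|=2.1
-- [0.5851 0.1    0.3398]
```

```bash
python3 -m jog '[[[10,5,-43],[0.9,6.3,1.9],1],[[14,4,-42],[0.8,6.3,1.9],1],[[19,3,-40],[0.9,6.3,1.9],1],[[41,4,-11],[0.1,1.9,1],1],[[42,4,-10],[0.2,1.8,1],1],[[41,3,-8],[0.1,1.9,1],1],[[43,2,-7],[0.1,1.9,1],1],[[42,1,-6],[0.1,1.9,1],1],[[43,1,-4],[0.2,1.8,1],1],[[42,0,-3],[0.1,1.9,1],1],[[43,-1,-1],[0.1,1.9,1],1],[[0,0,0],[0,0,0],1]]' 80
python3 - <<'E'
from h import *
print(pose().round(4).tolist(),bot.get_obs()['q'].round(2));i,W,im,D=shot('wrist','w5')
i2,W2,im2,D2=shot('top','t5')
E
```

```text
t: 7.9
eef_pos: [0.5842, 0.1035, 0.3382]
tool_rot: [-0.001, 0.753, 0.658, -0.001]
contact_force: [0.8, -0.9, -2.1]
gripper_width: 0.505
[[0.1342, 0.9909, -0.0025, 0.5842], [0.991, -0.1342, 0.001, 0.1035], [0.0006, -0.0026, -1.0, 0.3382], [0.0, 0.0, 0.0, 1.0]] [ 0.15  0.31 -0.55  1.59  0.17  1.29 -0.56]
```

View pics/w5.png

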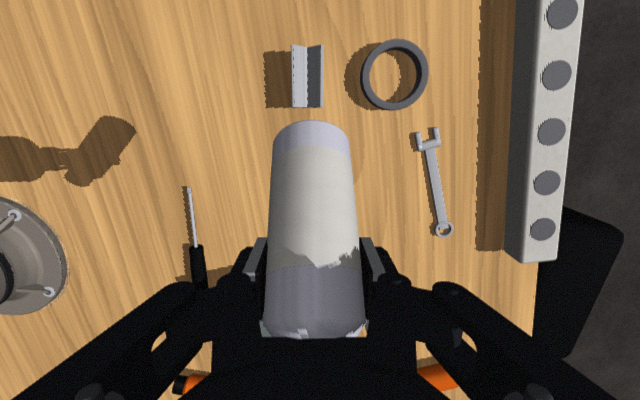

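View pics/t5.png

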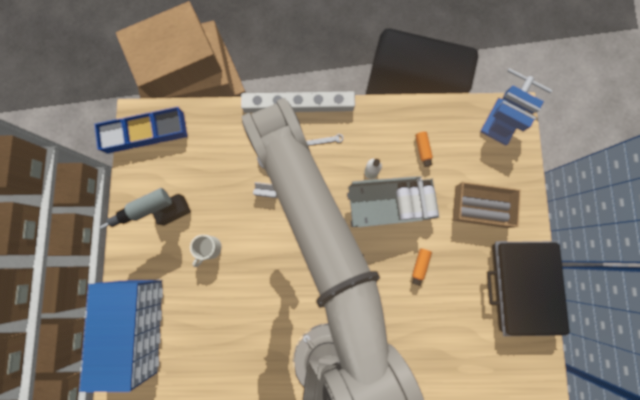

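```bash
cat > fit.py <<'E'
from h import *
from scipy.optimize import minimize
i=bot.camera_info('wrist');ti=bot.camera_info('top')
d=np.load('pics/w5.npz');P=cloud(i,d['W'],d['D'])
m=(d['D']>0);m[:,:]&=(abs(P[...,0]-.59)<.07)&(abs(P[...,1]-.2175)<.09)&(P[...,2]<.08);m[118:]=False
X=P[m]
print('bench',np.median(X[:,2][X[:,2]<.012]))
Xb=X[X[:,2]>.012]
print(Xb.min(0),Xb.max(0)); r=cv2.minAreaRect((Xb[Xb[:,2]>.038][:,:2]*1000).astype(np.float32));print(r)
def loc(p,X):
    x=X[:,0]-p[0];y=X[:,1]-p[1];c,s=np.cos(p[2]),np.sin(p[2]);return x*c+y*s,-x*s+y*c,X[:,2]
def f(p):
    x,y,z=loc(p,X);inn=(abs(x)<.021)&(abs(y)<.04)
    top=np.where(abs(x)<.018,.026+abs(x),.044)
    return np.minimum(np.where(inn,abs(z-top-p[3]),abs(z-p[3])),.015).mean()
r=minimize(f,[.59,.2175,-.13,0],method='Nelder-Mead',options=dict(initial_simplex=np.array([.59,.2175,-.13,0])+np.vstack([np.zeros(4),np.diag([.006,.006,.05,.003])])))
print(r.x,r.fun);np.save('vb.npy',r.x)
# can in hand, tool frame
T=d['W']@np.linalg.inv(np.array(i['mount']))
m=np.zeros((400,640),bool);m[125:325,275:358]=True;m&=(d['D']>0)
C=(P[m]-T[:3,3])@T[:3,:3]
C=C[(abs(C[:,1])<.04)];print('can pts',len(C),C.min(0),C.max(0))
def g(q):
    a=np.array([q[2],q[3],1.]);a/=np.linalg.norm(a);o=np.array([q[0],q[1],-.02]);v=C-o
    return np.minimum(abs(np.linalg.norm(v-np.outer(v@a,a),axis=1)-.0225),.006).mean()
best=min((minimize(g,[x0,0,s0,0],method='Nelder-Mead',options=dict(initial_simplex=np.array([x0,0,s0,0])+np.vstack([np.zeros(4),np.diag([.01,.005,.2,.1])]))) for x0 in(-.01,0,.01) for s0 in(.7,1,1.4)),key=lambda r:r.fun)
q=best.x;a=np.array([q[2],q[3],1.]);a/=np.linalg.norm(a);o=np.array([q[0],q[1],-.02]);print(q,best.fun,'axis to base (tool)',a,'angle to z',np.degrees(np.arccos(a[2])))
t=(C-o)@a;rr=np.linalg.norm(C-o-np.outer(t,a),axis=1);k=abs(rr-.0225)<.003;print('t range',np.percentile(t[k],[.5,2,50,98,99.5]))
np.save('can.npy',np.r_[o,a])
E
python3 fit.py
```

```text
bench 0.0007426900181783935
[0.56362801 0.1768239  0.02467055] [0.61677064 0.26068054 0.04684913]
((589.7371215820312, 218.87217712402344), (79.8848648071289, 43.898651123046875), 81.3681411743164)
[ 0.58980262  0.21891547 -0.12776379  0.00073342] 0.0008171888420142731
can pts 15878 [-0.00989345 -0.02108996 -0.05208537] [0.06398612 0.03872903 0.33776651]
[-3.20005102e-03  4.44417208e-04  1.01323422e+00 -3.28231505e-02] 0.00041174343336920544 axis to base (tool) [ 0.71155055 -0.02305028  0.70225672] angle to z 45.39165720094849
t range [-0.0225222  -0.02155308  0.01577512  0.07142454  0.07394806]
```

```bash
cat > place.py <<'E'
from h import *
v=np.load('vb.npy');q=np.load('can.npy');o,a=q[:3],q[3:]
yb=np.array([-np.sin(v[2]),np.cos(v[2]),0]);R0=Rc(np.degrees(v[2]),45.4);a0=R0@a
ax=np.cross(a0,yb);R1=R.from_rotvec(ax/np.linalg.norm(ax)*np.arcsin(np.linalg.norm(ax))).as_matrix()@R0
def tcp(dz,dy=0): 
    c=np.array([v[0],v[1],.058+v[3]+dz])+yb*dy; return c-R1@(o+a*.0115)
E
python3 - <<'E'
from place import *
print(R1@a,yb,R1.round(3).tolist())
print(tcp(.001))
plan([(tcp(.08),R1,6),(tcp(.015),R1,3),(tcp(.001),R1,3)])
E
```

```text
[ 1.27416477e-01  9.91849304e-01 -6.94753968e-18] [0.12741648 0.9918493  0.        ] [[0.107, 0.989, 0.106], [0.704, -0.15, 0.694], [0.702, 0.0, -0.712]]
[0.59035279 0.22371688 0.04774647]
[21, -2, 35] [-0.1, 7.5, 0.1] |s|=41 |t|=7.5
[16, -2, 38] [0.0, 7.4, 0.1] |s|=41 |t|=7.4
[11, -2, 39] [-0.1, 7.5, 0.1] |s|=41 |t|=7.5
[5, -2, 41] [0.0, 7.4, 0.1] |s|=41 |t|=7.4
[1, -2, 41] [-0.1, 7.5, 0.1] |s|=41 |t|=7.5
[-5, -2, 40] [0.0, 7.4, 0.1] |s|=40 |t|=7.4
-- [0.5908 0.2235 0.1269]
[-15, 0, 15] [0.0, 0.0, 0.0] |s|=21 |t|=0.0
[-15, 0, 16] [0.0, 0.0, 0.0] |s|=22 |t|=0.0
[-16, 0, 15] [0.0, 0.0, 0.0] |s|=22 |t|=0.0
-- [0.5907 0.2231 0.0618]
[-3, 0, 3] [0.0, 0.0, 0.0] |s|=4 |t|=0.0
[-3, 0, 4] [0.0, 0.0, 0.0] |s|=5 |t|=0.0
[-3, 0, 3] [0.0, 0.0, 0.0] |s|=4 |t|=0.0
-- [0.5908 0.2237 0.0484]
```

```bash
python3 -m jog '[[[21,-2,35],[-0.1,7.5,0.1],1],[[16,-2,38],[0,7.4,0.1],1],[[11,-2,39],[-0.1,7.5,0.1],1],[[5,-2,41],[0,7.4,0.1],1],[[1,-2,41],[-0.1,7.5,0.1],1],[[-5,-2,40],[0,7.4,0.1],1],[[0,0,0],[0,0,0],1],[[0,0,0],[0,0,0],1]]'
python3 - <<'E'
from place import *
print(bot.get_obs()['q'].round(2),(R.from_matrix(R1.T@pose()[:3,:3]).as_rotvec()*57.3).round(2))
i,W,im,D=shot('wrist','w6')
i2,W2,im,D=shot('scene','s6')
plan([(tcp(.015),R1,3),(tcp(.001),R1,3)])
E
```

```text
t: 9.0
eef_pos: [0.5934, 0.2234, 0.1307]
tool_rot: [-0.245, 0.702, 0.603, 0.289]
contact_force: [1.2, -0.2, -1.3]
gripper_width: 0.508
[ 0.56  0.73 -0.89  1.93 -0.43  0.49  0.09] [-0.24 -0.03 -0.12]
[-17, -1, 17] [0.1, 0.0, 0.1] |s|=24 |t|=0.1
[-17, -2, 16] [0.2, 0.0, 0.2] |s|=23 |t|=0.3
[-17, -1, 17] [0.1, 0.1, 0.1] |s|=24 |t|=0.2
-- [0.5905 0.2235 0.0613]
[-3, 0, 3] [0.0, 0.0, 0.0] |s|=4 |t|=0.0
[-3, 0, 3] [0.0, 0.0, 0.0] |s|=4 |t|=0.0
[-3, 0, 4] [0.0, 0.0, 0.0] |s|=5 |t|=0.0
-- [0.5906 0.2242 0.0478]
```

View pics/w6.png

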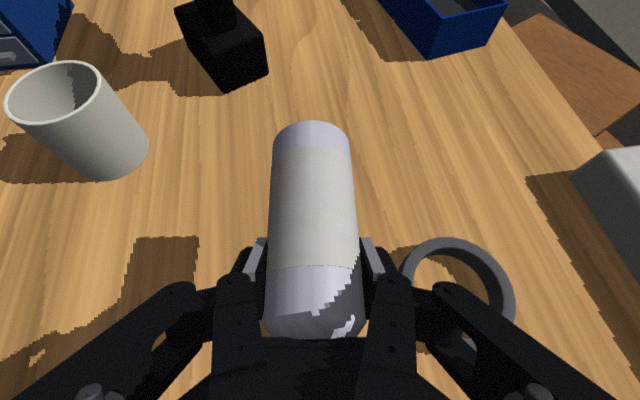

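View pics/s6.png

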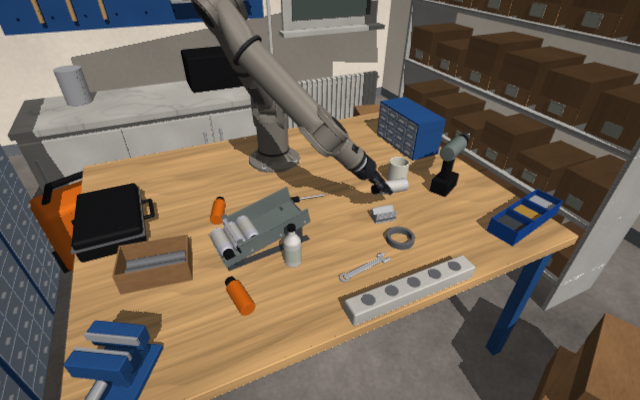

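```bash
python3 -m jog '[[[-17,-1,17],[0.1,0,0.1],1],[[-17,-2,16],[0.1,0,0.1],1],[[-15,-1,15],[0.1,0,0.1],1],[[0,0,0],[0,0,0],1],[[0,0,0],[0,0,0],1]]'
python3 - <<'E'
from place import *
print(pose()[:3,3],(R.from_matrix(R1.T@pose()[:3,:3]).as_rotvec()*57.3).round(2))
plan([(tcp(.004),R1,2),(tcp(.0005),R1,2)])
i,W,im,D=shot('scene','s7');cv2.imwrite('pics/s7c.png',cv2.resize(im[160:260,330:450,::-1],None,fx=6,fy=6,interpolation=cv2.INTER_CUBIC))
E
```

```text
t: 9.72
eef_pos: [0.5898, 0.2238, 0.0632]
tool_rot: [-0.248, 0.702, 0.603, 0.288]
contact_force: [0.8, -0.3, -1.7]
gripper_width: 0.509
[0.5897663  0.22383574 0.06318466] [-0.    0.03  0.03]
[-4, 0, 4] [0.0, 0.0, 0.0] |s|=6 |t|=0.0
[-5, 1, 5] [0.0, 0.0, 0.0] |s|=7 |t|=0.0
-- [0.5907 0.2236 0.0505]
[-1, 0, 1] [0.0, 0.0, 0.0] |s|=1 |t|=0.0
[-1, 0, 1] [0.0, 0.0, 0.0] |s|=1 |t|=0.0
-- [0.5907 0.2236 0.0476]
```

View pics/s7c.png

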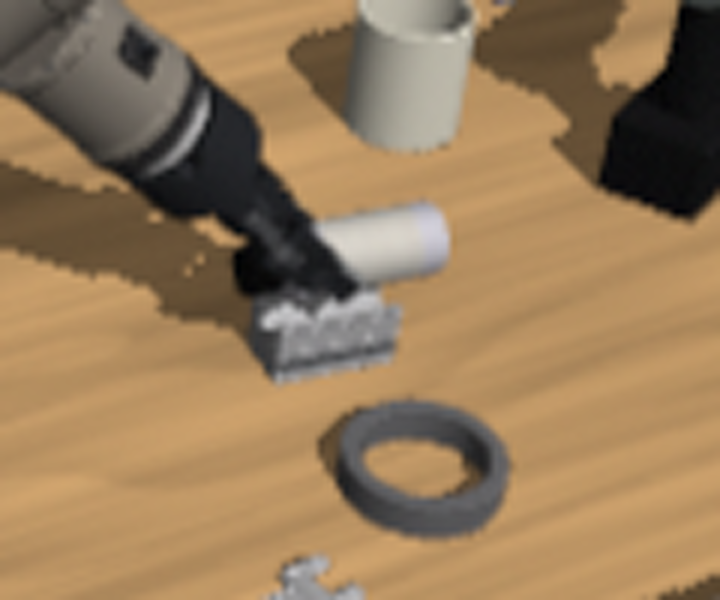

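```bash
python3 -m jog '[[[-4,0,4],[0,0,0],1],[[-2,1,2],[0,0,0],1],[[0,0,0],[0,0,0],1]]'; python3 -m jog '[[[-2,0,2],[0,0,0],1],[[-1,0,1],[0,0,0],1],[[0,0,0],[0,0,0],1]]'
python3 - <<'E'
from place import *
print(tcp(0),pose()[:3,3])
E
```

```text
t: 10.15
eef_pos: [0.5893, 0.2232, 0.0519]
tool_rot: [-0.249, 0.702, 0.602, 0.287]
contact_force: [0.3, 0.6, -1.6]
gripper_width: 0.506
t: 10.52
eef_pos: [0.5894, 0.2233, 0.0478]
tool_rot: [-0.249, 0.702, 0.602, 0.287]
contact_force: [0.4, 0.1, -1.3]
gripper_width: 0.505
[0.59035279 0.22371688 0.04674647] [0.58936981 0.22325622 0.04781631]
```

```bash
python3 -m jog '[[[-1,1,1],[0,0,0],1],[[0,0,0],[0,0,0],1]]';python3 -m jog '[[[-1,0,1],[0,0,0],1],[[0,0,0],[0,0,0],1]]'
```

```text
t: 10.78
eef_pos: [0.5906, 0.2232, 0.0466]
tool_rot: [-0.249, 0.702, 0.602, 0.287]
contact_force: [1.2, -0.8, -0.5]
gripper_width: 0.508
t: 11.02
eef_pos: [0.5907, 0.2233, 0.0464]
tool_rot: [-0.249, 0.702, 0.602, 0.288]
contact_force: [-3.5, -5.5, 8.9]
gripper_width: 0.507
```

```bash
python3 -m jog '[[[0,0,0],[0,0,0],0],[[0,0,0],[0,0,0],-0.3],[[0,0,0],[0,0,0],-0.5],[[0,0,0],[0,0,0],-0.7],[[0,0,0],[0,0,0],-0.7]]'
python3 - <<'E'
from place import *
i,W,im,D=shot('wrist','w8')
E
```

```text
t: 11.65
eef_pos: [0.5901, 0.2232, 0.045]
tool_rot: [-0.249, 0.702, 0.602, 0.287]
contact_force: [0.4, 0.6, -0.9]
gripper_width: 0.851
```

View pics/w8.png

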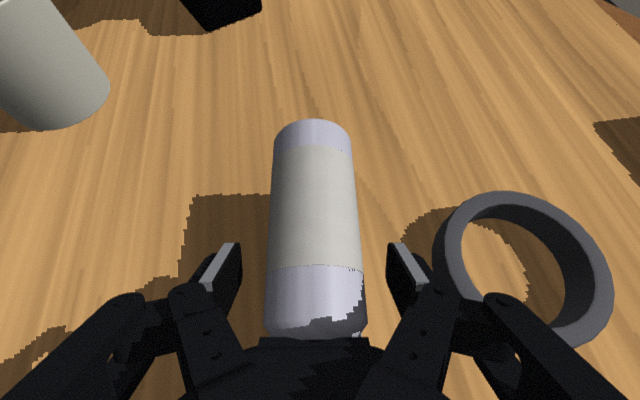

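Run:
```python
from place import *
T=pose();b=-T[:3,2];Rv=Rc(np.degrees(v[2]),0)
c=np.array([v[0],v[1],.058+v[3]])
plan([(T[:3,3]+.13*b,None,4),([v[0],v[1]-.02,.25],Rv,6)])
```

```text
[0, 0, -33] [0.0, 0.0, 0.0] |s|=33 |t|=0.0
[0, 0, -32] [0.0, 0.0, 0.0] |s|=32 |t|=0.0
[0, 0, -33] [0.0, 0.0, 0.0] |s|=33 |t|=0.0
[0, 0, -32] [0.0, 0.0, 0.0] |s|=32 |t|=0.0
-- [0.5768 0.1327 0.1374]
[21, 0, -5] [0.0, -7.4, -0.2] |s|=22 |t|=7.4
[20, 1, -9] [0.1, -7.5, -0.3] |s|=22 |t|=7.5
[20, 0, -10] [0.0, -7.4, -0.2] |s|=22 |t|=7.4
[17, 1, -13] [0.1, -7.5, -0.2] |s|=21 |t|=7.5
[16, 1, -16] [0.0, -7.4, -0.3] |s|=23 |t|=7.4
[13, 0, -17] [0.1, -7.5, -0.2] |s|=21 |t|=7.5
-- [0.5894 0.1986 0.2502]
```

```bash
python3 -m jog '[[[0,0,-10],[0,0,0],-1],[[0,0,-40],[0,0,0],-1],[[0,0,-40],[0,0,0],-1],[[0,0,-40],[0,0,0],-1],[[21,0,-5],[0,-7.4,-0.2],-1],[[20,1,-9],[0.1,-7.5,-0.3],-1],[[20,0,-10],[0,-7.4,-0.2],-1],[[17,1,-13],[0.1,-7.5,-0.2],-1],[[16,1,-16],[0,-7.4,-0.3],-1],[[13,0,-17],[0.1,-7.5,-0.2],-1],[[0,0,0],[0,0,0],-1],[[0,0,0],[0,0,0],-1]]'
python3 - <<'E'
from place import *
from scipy.optimize import minimize
i,W,im,D=shot('wrist','w9');P=cloud(i,W,D)
m=(D>0)&(P[...,2]>.062)&(abs(P[...,0]-v[0])<.05)&(abs(P[...,1]-v[1])<.09)&(P[...,2]<.09)
C=P[m];print(len(C),C.min(0),C.max(0))
hi=C
def g(q):
    a=np.array([-np.sin(q[2]),np.cos(q[2]),q[4]]);a/=np.linalg.norm(a);w=C-[q[0],q[1]*0+v[1],q[3]]
    return np.minimum(abs(np.linalg.norm(w-np.outer(w@a,a),axis=1)-.0225),.006).mean()
x0=np.array([v[0],0,v[2],.058,0]);r=minimize(g,x0,method='Nelder-Mead',options=dict(maxiter=2000,initial_simplex=x0+np.vstack([np.zeros(5),np.diag([.005,.001,.05,.004,.03])])))
q=r.x;a=np.array([-np.sin(q[2]),np.cos(q[2]),q[4]]);t=(C-[q[0],v[1],q[3]])@a;w=C-[q[0],v[1],q[3]];rr=np.linalg.norm(w-np.outer(t,a),axis=1);k=abs(rr-.0225)<.002
print(q,r.fun,np.percentile(t[k],[.5,1,99,99.5]));print(pose().round(4).tolist(),bot.get_obs()['q'].round(2))
E
```

```text
t: 13.2
eef_pos: [0.589, 0.1977, 0.2499]
tool_rot: [-0.0, 0.751, 0.66, -0.0]
contact_force: [-0.6, -0.1, 0.1]
gripper_width: 0.998
4353 [0.56455096 0.15806649 0.06202158] [0.6198821  0.28608681 0.08320483]
[ 0.58988522  0.00069748 -0.13476902  0.05858049  0.00427569] 0.0010904783450115729 [-0.03424871 -0.03325528  0.0644129   0.0648423 ]
[[0.1299, 0.9915, -0.0017, 0.5892], [0.9915, -0.1299, -0.0005, 0.1966], [-0.0008, -0.0016, -1.0, 0.2495], [0.0, 0.0, 0.0, 1.0]] [-0.08  0.41 -0.46  1.64  0.2   1.13 -0.72]
```

View pics/w9.png

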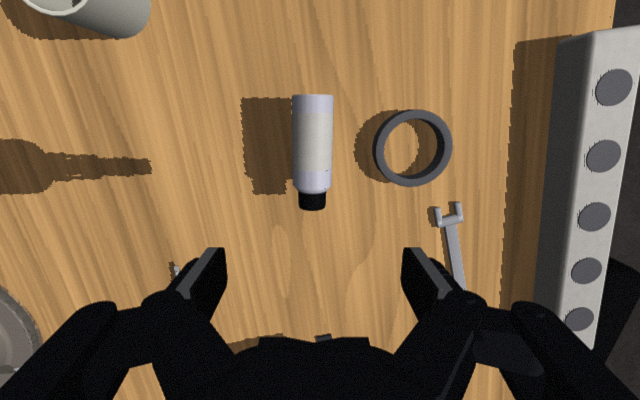

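Run:
```python
from place import *
Rv=Rc(-7.6,0)
plan([([.591,.2268,.10],Rv,4),([.591,.2268,.040],Rv,3)])
```

```text
[8, 0, 37] [0.0, 0.0, 0.0] |s|=38 |t|=0.0
[7, -1, 38] [0.0, 0.0, 0.1] |s|=39 |t|=0.1
[8, 0, 37] [-0.1, 0.0, 0.0] |s|=38 |t|=0.1
[7, -1, 38] [0.0, 0.0, 0.0] |s|=39 |t|=0.0
-- [0.5909 0.2265 0.0995]
[0, 0, 20] [0.0, 0.0, 0.0] |s|=20 |t|=0.0
[0, 0, 20] [0.0, 0.0, 0.0] |s|=20 |t|=0.0
[0, 0, 20] [0.0, 0.0, 0.0] |s|=20 |t|=0.0
-- [0.5909 0.2264 0.0395]
```

```bash
python3 -m jog '[[[8,0,37],[0,0,0],-1],[[7,-1,38],[0,0,0.1],-1],[[8,0,37],[0,0,0],-1],[[7,-1,38],[0,0,0],-1],[[0,0,20],[0,0,0],-1],[[0,0,20],[0,0,0],-1],[[0,0,18],[0,0,0],-1],[[0,0,0],[0,0,0],-1],[[0,0,0],[0,0,0],-1]]'
python3 - <<'E'
from place import *
shot('wrist','w10');T=pose();print(T[:3,3].round(4));plan([([.591,.2268,.040],Rc(-7.6,0),1)])
E
```

```text
t: 14.38
eef_pos: [0.5918, 0.2289, 0.0431]
tool_rot: [0.0, 0.752, 0.66, 0.0]
contact_force: [0.6, 0.0, 1.1]
gripper_width: 0.998
[0.5919 0.229  0.0433]
[-2, -1, 3] [0.1, -0.1, 0.2] |s|=4 |t|=0.2
-- [0.5907 0.2272 0.0403]
```

View pics/w10.png

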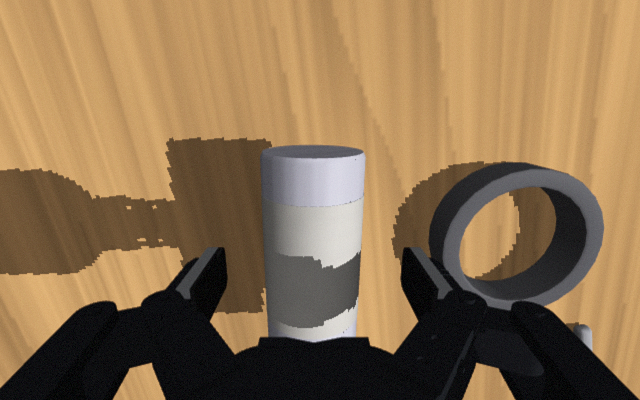

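Fingers straddle the can (columns 262–365), pads at 225 and 402, centred. Close.

```bash
python3 -m jog '[[[-2,-1,3],[0,0,0],-1],[[0,0,0],[0,0,0],-1],[[0,0,0],[0,0,0],1],[[0,0,0],[0,0,0],1],[[0,0,0],[0,0,0],1],[[0,0,0],[0,0,0],1],[[0,0,0],[0,0,0],1]]' 60
python3 - <<'E'
from place import *
T=pose();print(T.round(4).tolist())
E
```

```text
t: 15.3
eef_pos: [0.5908, 0.2268, 0.0399]
tool_rot: [0.0, 0.752, 0.66, 0.001]
contact_force: [2.0, -0.9, 5.2]
gripper_width: 0.506
[[0.1298, 0.9915, 0.0011, 0.5908], [0.9915, -0.1298, 0.0004, 0.2268], [0.0005, 0.001, -1.0, 0.0399], [0.0, 0.0, 0.0, 1.0]]
```

```bash
cat > fin.py <<'E'
from h import *
p=np.load('chute.npy')
Rp=R.from_euler('z',p[0]).as_matrix()@R.from_euler('x',11,degrees=True).as_matrix()@R.from_euler('z',90,degrees=True).as_matrix()@Rt(90)
E
python3 - <<'E'
from fin import *
T=pose();print(Rp.round(3).tolist())
c=fwd(0,.1955,.0225);print(c)
# route rotation via pure +yaw: intermediate
Ra=R.from_euler('z',52,degrees=True).as_matrix()@T[:3,:3]
plan([(T[:3,3]+[0,0,.16],None,4),([.55,.03,.28],Ra,6),([.53,-.16,.26],Rp,6)])
E
```

```text
[[-0.994, -0.103, -0.02], [-0.105, 0.976, 0.19], [0.0, 0.191, -0.982]]
[ 0.52891148 -0.1880995   0.08826079]
[0, 0, -40] [0.0, 0.0, 0.0] |s|=40 |t|=0.0
[0, 0, -40] [0.0, 0.0, 0.0] |s|=40 |t|=0.0
[0, 0, -40] [0.0, 0.0, 0.0] |s|=40 |t|=0.0
[0, 0, -40] [0.0, 0.0, 0.0] |s|=40 |t|=0.0
-- [0.5906 0.2267 0.1999]
[-33, -2, -13] [0.0, 0.0, -8.7] |s|=36 |t|=8.7
[-33, -8, -14] [0.0, 0.0, -8.6] |s|=37 |t|=8.6
[-31, -12, -13] [0.0, 0.0, -8.7] |s|=36 |t|=8.7
[-29, -17, -13] [0.0, 0.0, -8.7] |s|=36 |t|=8.7
[-26, -21, -14] [0.0, 0.0, -8.6] |s|=36 |t|=8.6
[-23, -25, -13] [0.0, 0.1, -8.7] |s|=36 |t|=8.7
-- [0.55   0.0296 0.2798]
[-20, -25, 3] [-1.7, 0.8, -8.6] |s|=32 |t|=8.8
[-17, -27, 2] [-1.7, 0.8, -8.5] |s|=32 |t|=8.7
[-12, -29, 2] [-1.7, 0.9, -8.6] |s|=31 |t|=8.8
[-7, -31, 0] [-1.7, 0.8, -8.5] |s|=32 |t|=8.7
[-3, -32, -1] [-1.7, 0.8, -8.6] |s|=32 |t|=8.8
[2, -32, -2] [-1.7, 0.8, -8.5] |s|=32 |t|=8.7
-- [ 0.5299 -0.16    0.26  ]
```

```bash
python3 -m jog '[[[0,0,-15],[0,0,0],1],[[0,0,-40],[0,0,0],1],[[0,0,-50],[0,0,0],1],[[0,0,-55],[0,0,0],1],[[-33,-2,-13],[0,0,-8.7],1],[[-33,-8,-14],[0,0,-8.6],1],[[-31,-12,-13],[0,0,-8.7],1],[[-29,-17,-13],[0,0,-8.7],1],[[-26,-21,-14],[0,0,-8.6],1],[[-23,-25,-13],[0,0.1,-8.7],1],[[0,0,0],[0,0,0],1]]' 70
python3 - <<'E'
from fin import *
print(pose()[:3,3],bot.get_obs()['q'].round(2))
plan([([.53,-.16,.26],Rp,6)])
E
```

```text
t: 16.68
eef_pos: [0.549, 0.0263, 0.28]
tool_rot: [-0.001, 0.388, 0.922, -0.0]
contact_force: [0.7, 0.2, -1.7]
gripper_width: 0.504
[0.54900415 0.02628697 0.2800449 ] [ 0.35  0.29 -0.62  1.76  0.18  1.15  0.45]
[-20, -24, 3] [-1.7, 0.8, -8.6] |s|=31 |t|=8.8
[-16, -27, 3] [-1.7, 0.8, -8.6] |s|=32 |t|=8.8
[-12, -29, 1] [-1.8, 0.8, -8.6] |s|=31 |t|=8.8
[-8, -30, 0] [-1.7, 0.9, -8.6] |s|=31 |t|=8.8
[-3, -31, 0] [-1.7, 0.8, -8.6] |s|=31 |t|=8.8
[2, -32, -2] [-1.7, 0.8, -8.5] |s|=32 |t|=8.7
-- [ 0.53   -0.1603  0.2598]
```

```bash
python3 -m jog '[[[-20,-24,3],[-1.7,0.8,-8.6],1],[[-16,-27,3],[-1.7,0.8,-8.6],1],[[-12,-29,1],[-1.8,0.8,-8.6],1],[[-8,-30,0],[-1.7,0.9,-8.6],1],[[-3,-31,0],[-1.7,0.8,-8.6],1],[[2,-32,-2],[-1.7,0.8,-8.5],1],[[0,0,0],[0,0,0],1],[[0,0,0],[0,0,0],1]]'
python3 - <<'E'
from fin import *
print(pose().round(4).tolist(),bot.get_obs()['q'].round(2))
shot('wrist','w11');shot('top','t11')
d=np.load('pics/t11.npz');cv2.imwrite('pics/t11c.png',cv2.resize(d['im'][150:260,320:470,::-1],None,fx=5,fy=5,interpolation=cv2.INTER_CUBIC))
E
```

```text
t: 17.68
eef_pos: [0.5311, -0.1554, 0.2586]
tool_rot: [-0.006, -0.054, 0.994, 0.097]
contact_force: [-0.6, 0.5, -2.1]
gripper_width: 0.504
[[-0.9941, -0.1059, -0.022, 0.5311], [-0.1082, 0.9753, 0.1926, -0.1554], [0.001, 0.1939, -0.981, 0.2586], [0.0, 0.0, 0.0, 1.0]] [ 0.84  0.39 -0.73  1.72  0.07  1.17  1.8 ]
```

View pics/w11.png

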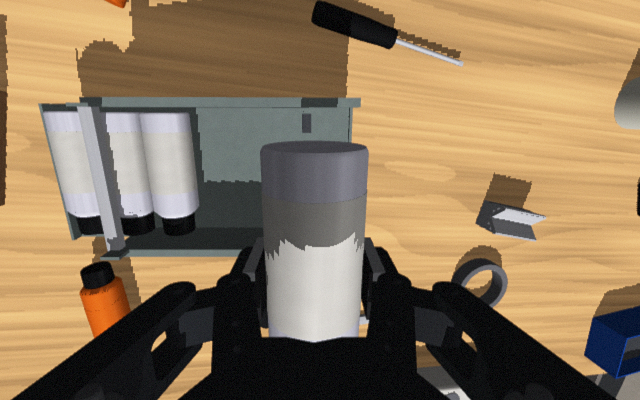

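View pics/t11c.png

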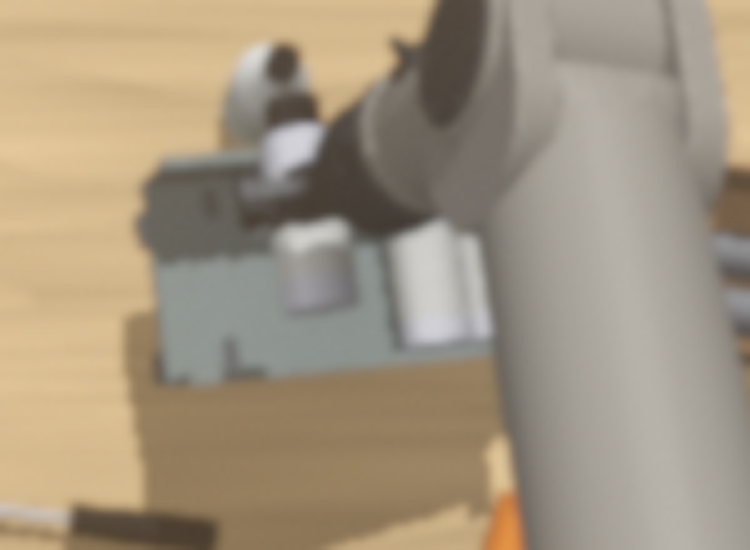

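```bash
cat > can2.py <<'E'
from fin import *
from scipy.optimize import minimize
i=bot.camera_info('wrist');d=np.load('pics/w11.npz');P=cloud(i,d['W'],d['D']);T=d['W']@np.linalg.inv(np.array(i['mount']))
m=np.zeros((400,640),bool);m[145:330,262:368]=True;m&=d['D']>0
C=(P[m]-T[:3,3])@T[:3,:3];C=C[(abs(C[:,1])<.03)&(C[:,2]<.01)]
def g(q):
    a=np.array([1,q[2],q[3]]);a/=np.linalg.norm(a);w=C-[0,q[0],q[1]]
    return np.minimum(abs(np.linalg.norm(w-np.outer(w@a,a),axis=1)-.0225),.006).mean()
x0=np.array([0,-.019,0,0]);r=minimize(g,x0,method='Nelder-Mead',options=dict(initial_simplex=x0+np.vstack([np.zeros(4),np.diag([.004,.004,.05,.05])])))
q=r.x;a=np.array([1,q[2],q[3]]);a/=np.linalg.norm(a);o=np.array([0,q[0],q[1]]);t=(C-o)@a
k=abs(np.linalg.norm(C-o-np.outer(t,a),axis=1)-.0225)<.002
b=np.percentile(t[k],99.7);print(q,r.fun,b);cc=o+a*(b-.063);print('centre tool',cc);np.save('can2.npy',np.r_[cc,a])
im=d['im'][:,:,::-1].copy()
segs=[((sg*.068,0.06,.058),(sg*.068,.3,.058)) for sg in(-1,1)]+[((-.068,.3,0),(.068,.3,0)),((-.068,0,.03),(.068,0,.03))]+[((-.063,.0225+.045*k,.0225),(.063,.0225+.045*k,.0225)) for k in range(4)]
for A,B in segs: cv2.line(im,*[tuple(int(v) for v in w2px(i,d['W'],fwd(*z))) for z in(A,B)],(0,0,255),1)
cv2.imwrite('pics/ov11.png',im)
E
python3 can2.py
```

```text
[-0.0001279  -0.01882986  0.00320956  0.00521104] 0.0006304670583577927 0.05731071764485123
centre tool [-0.00568918 -0.00014616 -0.01885951]
```

View pics/ov11.png

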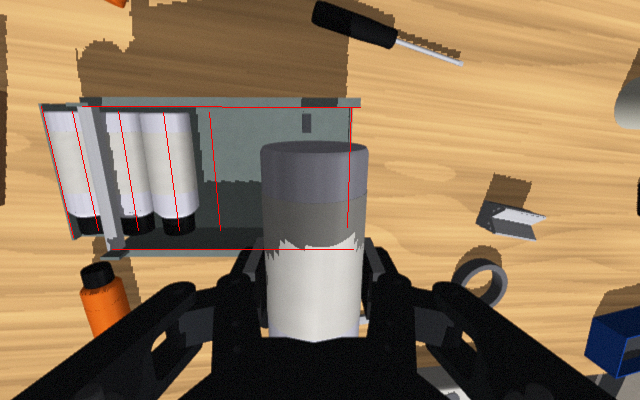

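```bash
cat >> fin.py <<'E'
q2=np.load('can2.npy') if __import__('os').path.exists('can2.npy') else np.zeros(6)
def tp(s,h,x=0): return fwd(x,s,.0225+h)-Rp@q2[:3]
E
python3 - <<'E'
from fin import *
print(tp(.1975,.09),tp(.1975,0))
plan([(tp(.1975,.09),Rp,2),(tp(.1975,.09),Rp,1),(tp(.1975,.03),Rp,2)])
E
```

```text
[ 0.52446169 -0.20010242  0.15850373] [ 0.52265307 -0.18302512  0.07015729]
[6, -31, 45] [0.1, 0.0, 0.1] |s|=55 |t|=0.1
[6, -32, 45] [0.0, -0.1, 0.2] |s|=56 |t|=0.2
-- [ 0.5243 -0.2005  0.1586]
[0, 0, 0] [0.0, 0.0, 0.0] |s|=0 |t|=0.0
-- [ 0.5243 -0.2005  0.1586]
[0, 0, 30] [0.0, 0.0, 0.0] |s|=30 |t|=0.0
[0, 0, 30] [0.0, 0.0, 0.0] |s|=30 |t|=0.0
-- [ 0.5231 -0.1891  0.0997]
```

```bash
python3 -m jog '[[[3,-16,22],[0.1,0,0.1],1],[[3,-16,22],[0,0,0.1],1],[[3,-16,22],[0,0,0.1],1],[[3,-15,24],[0,-0.1,0],1],[[0,0,0],[0,0,0],1],[[0,0,0],[0,0,0],1]]'
python3 - <<'E'
from fin import *
print(pose()[:3,3]); print((R.from_matrix(Rp.T@pose()[:3,:3]).as_rotvec()*57.3).round(2))
i,W,im,D=shot('wrist','w12')
c=pose()@np.r_[q2[:3],1];print(c)
plan([(tp(.1975,.04),Rp,2),(tp(.1975,.006),Rp,3),(tp(.1975,.001),Rp,1)])
E
```

```text
t: 18.52
eef_pos: [0.525, -0.2013, 0.1597]
tool_rot: [-0.004, -0.052, 0.994, 0.096]
contact_force: [-0.1, 0.4, -2.1]
gripper_width: 0.502
[ 0.52495111 -0.20129017  0.15966471]
[ 0.   -0.13  0.03]
[ 0.53114016 -0.20458427  0.17842318  1.        ]
[0, 1, 26] [0.0, 0.1, 0.0] |s|=26 |t|=0.1
[1, 0, 26] [0.0, 0.1, 0.0] |s|=26 |t|=0.1
-- [ 0.5231 -0.1907  0.1091]
[0, 0, 11] [0.0, 0.0, 0.0] |s|=11 |t|=0.0
[0, 0, 11] [0.0, 0.0, 0.0] |s|=11 |t|=0.0
[0, 0, 12] [0.0, 0.0, 0.0] |s|=12 |t|=0.0
-- [ 0.5224 -0.1843  0.0757]
[0, 0, 5] [0.0, 0.0, 0.0] |s|=5 |t|=0.0
-- [ 0.5223 -0.1834  0.0708]
```

View pics/w12.png

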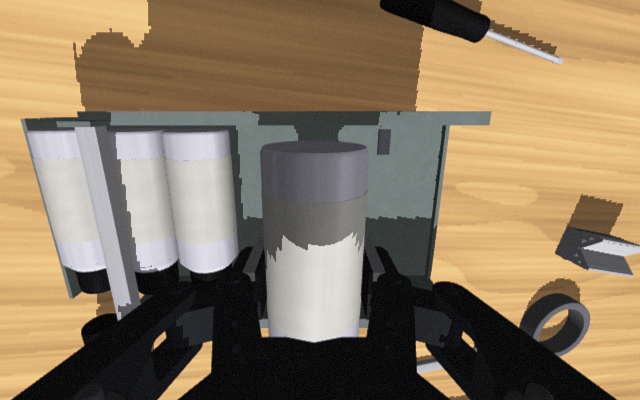

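```bash
python3 -m jog '[[[0,1,20],[0,0.1,0],1],[[1,0,20],[0,0,0],1],[[0,0,12],[0,0,0],1],[[0,0,0],[0,0,0],1]]'; python3 -m jog '[[[0,0,12],[0,0,0],1],[[0,0,12],[0,0,0],1],[[0,0,0],[0,0,0],1],[[0,0,0],[0,0,0],1]]'
python3 - <<'E'
from fin import *
shot('wrist','w13');shot('scene','s13')
d=np.load('pics/s13.npz');cv2.imwrite('pics/s13c.png',cv2.resize(d['im'][170:280,200:330,::-1],None,fx=5.5,fy=5.5,interpolation=cv2.INTER_CUBIC))
print(pose()[:3,3])
plan([(tp(.1975,.006),Rp,1),(tp(.1975,.0005),Rp,3)])
E
```

```text
t: 19.08
eef_pos: [0.5212, -0.1911, 0.1066]
tool_rot: [-0.006, -0.052, 0.994, 0.096]
contact_force: [0.7, -0.1, -1.7]
gripper_width: 0.502
t: 19.58
eef_pos: [0.5215, -0.1874, 0.0841]
tool_rot: [-0.005, -0.051, 0.994, 0.096]
contact_force: [0.7, 0.7, -1.9]
gripper_width: 0.505
[ 0.52163453 -0.18749509  0.08431005]
[-1, 2, 9] [0.0, 0.0, -0.1] |s|=9 |t|=0.1
-- [ 0.5222 -0.1837  0.0759]
[0, 0, 2] [0.0, 0.0, 0.0] |s|=2 |t|=0.0
[0, 0, 1] [0.0, 0.0, 0.0] |s|=1 |t|=0.0
[0, 0, 2] [0.0, 0.0, 0.0] |s|=2 |t|=0.0
-- [ 0.5221 -0.1828  0.0709]
```

View pics/w13.png

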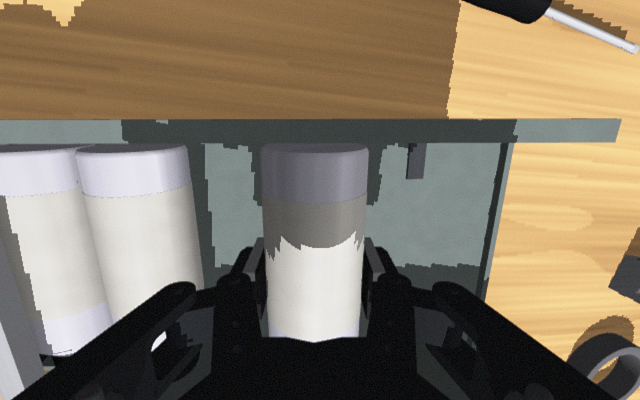

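View pics/s13c.png

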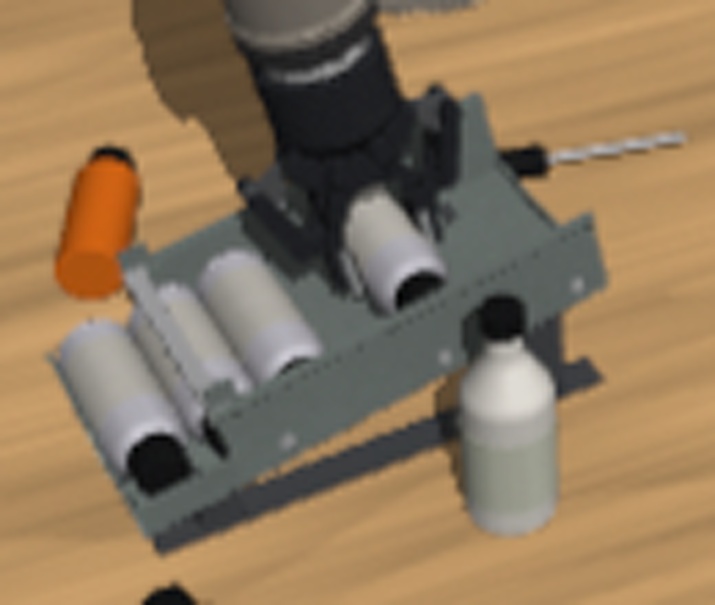

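```bash
python3 -m jog '[[[-1,2,5],[0,0,0],1],[[0,0,5],[0,0,0],1],[[0,0,0],[0,0,0],1]]'; python3 -m jog '[[[0,0,2],[0,0,0],1],[[0,0,0],[0,0,0],1]]';python3 -c "
from fin import *
print(tp(.1975,0),pose()[:3,3])"
```

```text
t: 20.05
eef_pos: [0.5215, -0.1831, 0.074]
tool_rot: [-0.006, -0.052, 0.994, 0.096]
contact_force: [0.1, 0.4, -1.6]
gripper_width: 0.505
t: 20.3
eef_pos: [0.5218, -0.183, 0.0725]
tool_rot: [-0.006, -0.051, 0.994, 0.096]
contact_force: [0.7, -0.7, -2.0]
gripper_width: 0.506
[ 0.52265307 -0.18302512  0.07015729] [ 0.52178779 -0.18302528  0.07247103]
```

```bash
python3 -m jog '[[[0,0,2],[0,0,0],1],[[0,0,0],[0,0,0],1]]';python3 -m jog '[[[0,0,1],[0,0,0],1],[[0,0,0],[0,0,0],1]]'
```

```text
t: 20.55
eef_pos: [0.5217, -0.1826, 0.0705]
tool_rot: [-0.006, -0.051, 0.994, 0.096]
contact_force: [-0.5, 1.0, -0.7]
gripper_width: 0.507
t: 20.8
eef_pos: [0.5218, -0.1826, 0.0703]
tool_rot: [-0.006, -0.051, 0.994, 0.096]
contact_force: [-3.1, -0.3, 4.2]
gripper_width: 0.507
```

```bash
python3 -m jog '[[[0,0,0],[0,0,0],0],[[0,0,0],[0,0,0],-0.2],[[0,0,0],[0,0,0],-0.4],[[0,0,0],[0,0,0],-0.6],[[0,0,0],[0,0,0],-0.6],[[0,0,0],[0,0,0],-0.6]]'
python3 - <<'E'
from fin import *
shot('wrist','w14')
E
```

```text
t: 21.55
eef_pos: [0.5218, -0.1824, 0.0696]
tool_rot: [-0.006, -0.051, 0.994, 0.096]
contact_force: [0.7, -0.2, -0.1]
gripper_width: 0.8
```

View pics/w14.png

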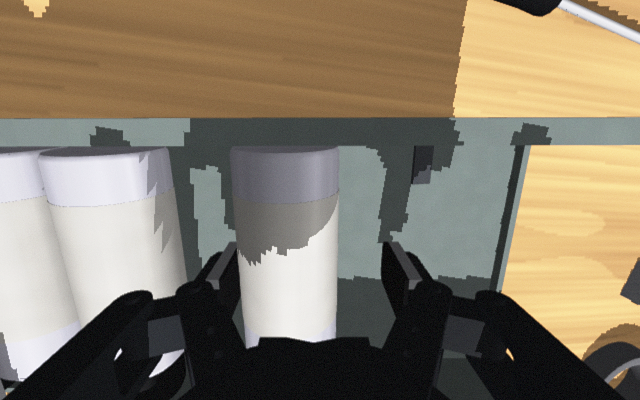

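The can (columns 232–340) rests on the floor, leaning on the downhill finger. It is square, with a gap to can_3. Now lift clear.

```bash
python3 -m jog '[[[0,1,-6],[0,0,0],-0.6],[[0,1,-12],[0,0,0],-0.6],[[0,0,-20],[0,0,0],-0.6],[[0,0,-40],[0,0,0],-0.6],[[0,0,-50],[0,0,0],-0.6],[[0,0,-50],[0,0,0],-0.6],[[0,0,0],[0,0,0],-0.6],[[0,0,0],[0,0,0],-0.6]]'
python3 - <<'E'
from fin import *
i,W,im,D=shot('wrist','w15');img=im[:,:,::-1].copy()
for k in range(4):
    cv2.line(img,*[tuple(int(v) for v in w2px(i,W,fwd(x,.0225+.045*k,.0225))) for x in(-.063,.063)],(0,0,255),1)
cv2.imwrite('pics/ov15.png',img);shot('scene','s15')
E
```

```text
t: 22.6
eef_pos: [0.525, -0.2142, 0.2449]
tool_rot: [-0.006, -0.051, 0.994, 0.096]
contact_force: [0.6, -0.1, -0.3]
gripper_width: 0.798
```

View pics/ov15.png

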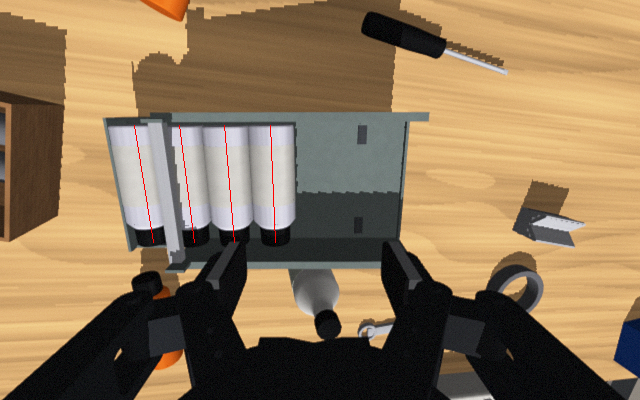

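View pics/s15.png

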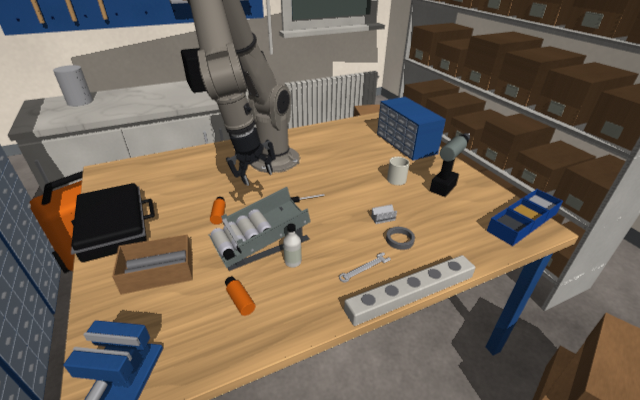

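```bash
python3 -m jog '[[[0,0,0],[0,0,0],-0.6],[[0,0,0],[0,0,0],-0.6],[[0,0,0],[0,0,0],-0.6],[[0,0,0],[0,0,0],-0.6]]'
python3 - <<'E'
from fin import *
i,W,im,D=shot('wrist','w16');o=cv2.imread('pics/w15.png');print(np.abs(o[110:260,100:420].astype(int)-im[110:260,100:420,::-1]).mean())
P=cloud(i,W,D)
for k in range(4):
    x,y,z=fwd(0,.0225+.045*k,.045);m=(D>0)&(np.hypot(P[...,0]-x,P[...,1]-y)<.03)
    Q=P[m];c=fwd(0,.0225+.045*k,.0225);n=fwd(0,0,1)-fwd(0,0,0);s=fwd(0,1,0)-fwd(0,0,0)
    h=(Q-c)@n;ss=(Q-c)@s;kk=(abs(ss)<.018)&(h>.005);A=np.c_[2*ss[kk],2*h[kk],np.ones(kk.sum())];r=np.linalg.lstsq(A,ss[kk]**2+h[kk]**2,rcond=None)[0];print('can',k,'offset s,h mm',(r[:2]*1000).round(1),kk.sum())
print(bot.hand_in())
E
```

```text
t: 23.2
eef_pos: [0.5253, -0.2142, 0.2446]
tool_rot: [-0.006, -0.051, 0.994, 0.096]
contact_force: [-0.6, -0.3, 1.0]
gripper_width: 0.796
3.12625
can 0 offset s,h mm [0.4 2.2] 1945
can 1 offset s,h mm [ 6.8 30.4] 2370
can 2 offset s,h mm [0.2 1.6] 1944
can 3 offset s,h mm [ -0.8 104.2] 3171
the job is handed in; nothing more can be done
None
```

The job is done and handed in at about 23 s of the 58 s allowed; the hand-in gives no verdict.

- **Lift-out:** I gripped the jammed can at the top of its barrel and lifted it square to the lane. The three cans behind it rolled down to the stop.
- **V-block:** I laid the can in the groove, let go and took the fingers clear. A picture afterwards showed it in the groove, within about 2 mm of the middle.
- **Back in the chute:** I gripped it across the barrel and set it on the lane floor uphill of its place with the cap to +x. After I let go, it rolled down against the row.

**Last checks:**
- The final pictures show four cans in one row at the stop. Their axes match the predicted places and the caps are all on the +x side.
- The gripper is clear and the bystanders look unmoved, though I did not measure them.
- A depth fit put the first and third cans within about 2 mm of their places. For the second and fourth it gave impossible offsets (30 and 104 mm above the floor). I suspect the bar and fingers got into the data, so those two rest on the picture alone.
- I meant to confirm the cans were still by comparing two pictures 0.6 s apart. The average difference was 3 grey levels out of 255. I took that as noise and did not look into it further.

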